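Pack the coffee accessories into their storage box and close it

ROBOT

A 6-joint arm with a two-finger parallel gripper is mounted at the origin on the work surface. World frame = base frame: x ahead of the robot, y to its left, z up, the work surface at z = 0. Lengths are in m, angles in rad, forces in N, time in s.
With the tool pointing down it reaches from about 0.35 to 0.975 m from the base axis. Payload 7.1 kg.
Tool frame: the origin (TCP) lies midway between the tips of the shut fingers; the grasp point (between the pads) lies 19 mm behind it; z points along the fingers, y is the line along which they close (so a half turn about z gives the same grasp; the last joint's range is limited). The gripper opens to 88 mm and grips with 3 to 60 N. Pads are 20 mm wide; open, the fingers measure 115 mm over their backs; the gripper's body (75 mm by 178 mm) begins 61 mm behind the grasp point.
Start: joints at [1.268, 0.423, 1.63, -0, 1.089, -0.019], TCP at [0.175, 0.6, 0.223] pointing down, gripper open.
Joint ranges: [-3, 3], [-0.9, 2.11], [0.09, 2.58], [-1.31, 4.45], [0.11, 2.69], [-2.54, 2.54]. Speed limits (rad/s): [2.39, 2.39, 3.01, 3.14, 3.14, 3.14].

INTERFACE

Orientations are given as a unit quaternion [w, x, y, z].
In Python, from station import move_pose, movel, movej, command_gripper, wait, inverse_kinematics, read_camera, camera_info, MotionError, job_done, get_time, get_joint_pos, get_qvel, get_effort, get_tcp_pos, get_ee_rot, get_ft_force, get_ft_torque, get_grip_width, get_finger_force gives the robot as it stands. Calls block until the motion is done:
- move_pose(position, orientation): joint-space move of the TCP to a pose.
- movel(position, frame=None, v=0.15, until_force=None): straight line of the TCP; frame=None keeps the orientation; v is the mean speed in m/s. With until_force (N) it stops when the force on the tool has changed by that much, and returns True; else False.
- movej(angles): joint-space move.
- command_gripper(opening): opening from 0.0 (shut) to 1.0 (fully open); the grip force is fixed at half the most; returns when the fingers have stopped.
- wait(seconds).
- inverse_kinematics(position, orientation): joint angles nearest the present ones, or None.
- read_camera(name): name is "scene" or "top" or "wrist"; returns the picture (384x512x3 uint8, red, green, blue); there is no depth.
- camera_info(name): a dict with "intrinsics" (3x3 intrinsics, pixels), "T" (4x4, takes a point from camera to world coordinates); the wrist camera has in their place "tool_from_camera" (4x4, takes a point from camera to tool coordinates, whose origin is the TCP and whose axes are the flange's). Camera axes: x right, y up, looking along -z (the intrinsics and any distortion apply to the point x, -y, -z); pixel columns grow to the right and rows downward; lengths in m; the calibration is good to about 2 mm. A picture is of the moment at which its call begins: read the wrist's pose just before it. camera_info takes no time and is no camera call.
A pose or a line that the arm cannot do raises MotionError and nothing moves.
- job_done(): hands the job in; it is judged then, once.
Readings, each from a call of its own:
- get_time(): time.
- get_joint_pos(): joint angles.
- get_qvel(): joint speeds.
- get_effort(): joint torques, N m.
- get_tcp_pos(): TCP position.
- get_ee_rot(): TCP orientation.
- get_ft_force(): force on the tool from outside, world axes, zero at the start.
- get_ft_torque(): the same for the moment, N m.
- get_grip_width(): opening from 0.0 (shut) to 1.0 (fully open).
- get_finger_force(): force on a finger pad.
Only numpy, scipy, OpenCV 4.12 (cv2) and the standard library are available. Lean on these libraries where they do the work, as an engineer would, in place of code of your own. Each camera call takes 0.05 s, during which the arm holds its last target. There are 200 camera calls.

TASK

Put the three loose coffee accessories on the counter (the tamper, the measuring scoop and the milk frother) into the grey storage box, and then put the wooden lid on the box so that its lip drops inside the rim and it sits flat all round. The lid only goes down if nothing sticks up. Do not knock over or push around the mug, the jar and the bowl.

Things in the scene. Friction and masses are not known exactly. Their poses are not given: they have to be found in the camera images.
- box: Open-topped grey painted rectangular storage box, fixed to the counter, outside 260 x 200 mm, 75 mm high, walls 4 mm, floor 4 mm thick (inside 252 x 192 mm, 71 mm deep). Origin at the centre of its underside on the counter; x along the 260 mm side, z up. It is the same turned half round.
- lid: Loose wooden lid, lying handle up. Plate 270 x 210 x 10 mm; under it a dark rubber lip 242 x 182 mm outside, 8 mm deep, fits inside the box rim with 5 mm play each side. Origin: centre of the lip's lower edge (67 mm above the box's origin when closed); plate 8 to 18 mm above it. x along the 270 mm side, z up. 0.35 kg.
- lid_grip (a point): Middle of the wooden grip bar on the centre of the lid: bar 80 mm long (along the lid's x), 18 mm wide, from 18 to 48 mm above the lid's origin; this point is 33 mm above that origin.
- tamper: Short coffee tamper standing upright, 55 mm high: round steel foot of 50 mm diameter (13 mm thick), narrow 24 mm neck, dark wooden knob of 36 mm diameter from 34 to 50 mm above the foot. Origin at the centre of the foot's underside, z up along its axis. 0.3 kg.
- scoop: Steel coffee scoop standing on its flat cup, 136 mm long. Cup 46 mm across, 30 mm high, centred at x = -45 mm; straight flat handle 12 mm wide, 6 mm thick, centre line 26 mm above the underside, from the cup to x = +68 mm. Origin at the underside's height, below the handle, 45 mm from the cup's centre; x along the handle away from the cup, z up. 0.06 kg.
- frother: Hand-held milk frother lying on the counter: black oblong handle 115 mm long, 28 mm wide, 26 mm high from x = -95 to +20 mm, then a thin steel rod and a small flat whisk disc of 22 mm diameter ending at x = +95 mm, 14 mm above the counter. Origin at mid-length at the height of the underside; x along it towards the whisk, z up. 0.1 kg.
- frother_grip (a point): Centre of the frother's black handle, 13 mm above its underside; a good place to grip it, across its 28 mm width.
- mug: White ceramic mug, 80 mm diameter, 92 mm high, bystander. Origin at the centre of its underside; handle at +y.
- jar: Amber glass jar with a steel cap, 76 mm diameter, 115 mm high, bystander. Origin at the centre of its underside.
- bowl: Small low blue ceramic bowl, 84 mm diameter, 38 mm high, bystander. Origin at the centre of its underside.
Mind the look-alikes: they are no part of the job. There is more than one size of the frother; the one meant has the size given above.

How it is judged:
By the outcome, as a careful person would: the job done as asked, in the order asked, and still so for the second after the job is handed in, with the robot touching nothing.
It also fails if it takes over 64 s, if anything falls off the work surface, if the arm or the gripper's body presses on something with over 40 N, if the wrist force passes 120 N, or if a joint passes its speed limit or range.

## Working session

There is one attempt and no reset: what is moved stays moved. The work goes in short steps, each a Python script; the robot and the scene stay as the last script left them, time stands still between calls to the robot, and variables do not carry over. Pictures are saved under pics/ and viewed, at most 10 in all, crops included, and the job is handed in when it is done.

```bash
ls; mkdir -p pics; python3 - <<'E'
from station import *
import cv2, numpy as np
for n in ("top","scene"):
    im=read_camera(n); cv2.imwrite(f"pics/{n}0.png",cv2.resize(im[:,:,::-1],(800,600),interpolation=cv2.INTER_CUBIC)); np.save(f"pics/{n}0.npy",im)
    c=camera_info(n); print(n,{k:np.round(v,4).tolist() if not isinstance(v,str) else v for k,v in c.items()})
print(camera_info("wrist"),get_time())
E
```

```text
pics
top {'intrinsics': [[403.2341, 0.0, 256.6232], [0.0, 403.2341, 186.789], [0.0, 0.0, 1.0]], 'T': [[0.0116, 0.9937, -0.1113, 0.3119], [-0.9999, 0.0119, 0.0015, 0.1509], [0.0028, 0.1113, 0.9938, 1.5265], [0.0, 0.0, 0.0, 1.0]]}
scene {'intrinsics': [[434.0343, 0.0, 251.9934], [0.0, 434.0343, 195.6713], [0.0, 0.0, 1.0]], 'T': [[-0.4288, -0.7305, 0.5315, 1.2329], [0.9033, -0.356, 0.2396, 0.4622], [0.0142, 0.5828, 0.8125, 1.2115], [0.0, 0.0, 0.0, 1.0]]}
{'intrinsics': array([[323.33096705,   0.        , 255.29732648],
       [  0.        , 323.33096705, 195.48485046],
       [  0.        ,   0.        ,   1.        ]]), 'tool_from_camera': array([[-2.28404715e-04,  9.65420419e-01,  2.60697838e-01,
         7.17625903e-02],
       [ 9.99999254e-01, -9.24043453e-05,  1.21832075e-03,
        -3.91285180e-04],
       [ 1.20028134e-03,  2.60697922e-01, -9.65419677e-01,
        -1.62718194e-01],
       [ 0.00000000e+00,  0.00000000e+00,  0.00000000e+00,
         1.00000000e+00]])} 0.1
```

View pics/top0.png

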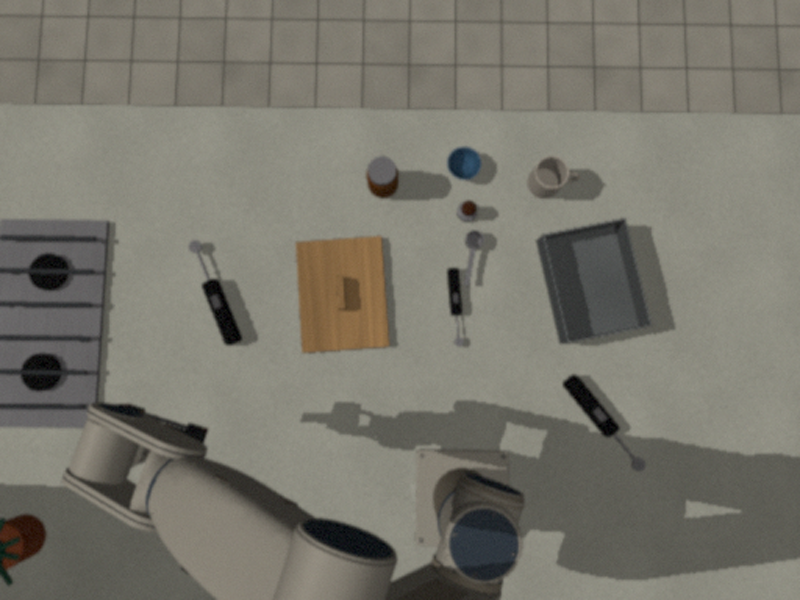

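View pics/scene0.png

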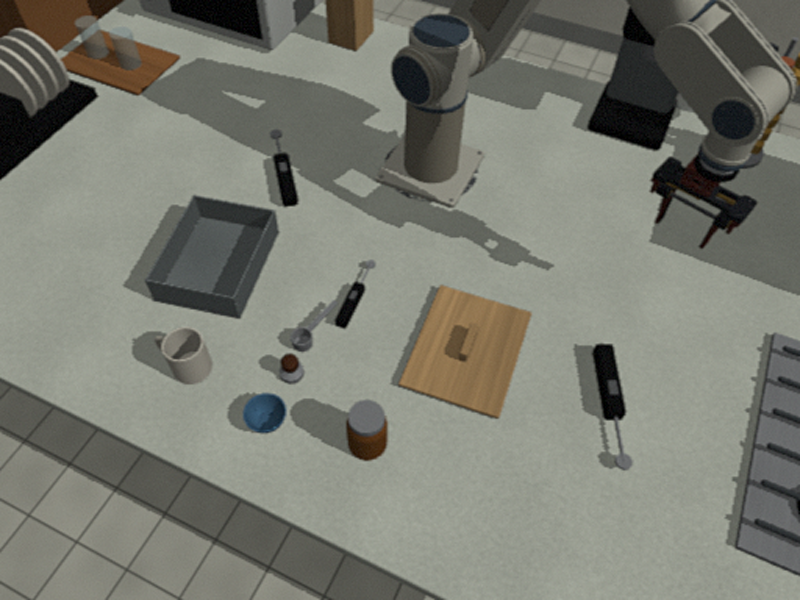

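Frother candidates in the top view, by handle pixel:
- Left, (220,310): about 250 mm long, too large.
- Right, (590,405): about 270 mm long, too large.
- Middle, (456,292): about 185 mm long, which matches the description.

The scoop cup is at (474,240), the tamper at (468,210), the lid at (343,293) and the box at (593,282). Next I'll measure from the wrist camera above the tools.

```bash
cat > h.py <<'E'
from station import *
import cv2, numpy as np
from scipy.spatial.transform import Rotation as R
def quat(a):  # tool down, closing axis y at world angle a
    y=np.array([np.cos(a),np.sin(a),0]); z=np.array([0,0,-1.]); x=np.cross(y,z)
    q=R.from_matrix(np.c_[x,y,z]).as_quat(); return [q[3],q[0],q[1],q[2]]
def tool_T():
    q=get_ee_rot(); T=np.eye(4); T[:3,:3]=R.from_quat([q[1],q[2],q[3],q[0]]).as_matrix(); T[:3,3]=get_tcp_pos(); return T
def shot(name,fn=None):
    c=camera_info(name); T=tool_T()@c["tool_from_camera"] if name=="wrist" else np.array(c["T"])
    im=read_camera(name)
    if fn: cv2.imwrite(f"pics/{fn}.png",im[:,:,::-1]); np.savez(f"pics/{fn}.npz",im=im,T=T,K=c["intrinsics"])
    return im,T,np.array(c["intrinsics"])
def cast(px,T,K,z):
    px=np.atleast_2d(np.asarray(px,float)); d=np.c_[px,np.ones(len(px))]@np.linalg.inv(K).T
    d=d*[1,-1,-1]@T[:3,:3].T; o=T[:3,3]
    return o[:2]+d[:,:2]*((z-o[2])/d[:,2])[:,None]
E
python3 - <<'E'
from h import *
c=camera_info("top"); T,K=np.array(c["T"]),np.array(c["intrinsics"])
for n,p,z in [("frL0",(195,245),.014),("frL1",(235,342),.013),("frM0",(461,343),.014),("frM1",(454,268),.013),("frR0",(638,464),.014),("frR1",(570,378),.013),("cup",(474,240),.03),("tamp",(469,208),.05),("lid",(343,293),.018),("box",(593,282),.06),("mug",(548,180),.05),("jar",(382,165),.115),("bowl",(464,163),.03)]:
    print(n,cast(np.array(p)/1.5625,T,K,z).round(3))
print(get_ee_rot())
q=quat(np.pi/2)
for a in (np.pi/2,-np.pi/2,0):print(a,inverse_kinematics([.52,0,.33],quat(a)))
j=inverse_kinematics([.52,0,.33],q)
if j is None or abs(j[5])>2.4: q=quat(-np.pi/2)
move_pose([.52,0,.33],q); shot("wrist","w1"); print(get_joint_pos(),get_time())
E
```

```text
frL0 [[0.59  0.651]]
frL1 [[0.356 0.545]]
frM0 [[0.36  0.004]]
frM1 [[0.541 0.021]]
frR0 [[ 0.082 -0.412]]
frR1 [[ 0.28  -0.256]]
cup [[ 0.608 -0.026]]
tamp [[ 0.681 -0.012]]
lid [[0.476 0.288]]
box [[ 0.505 -0.302]]
mug [[ 0.752 -0.202]]
jar [[0.764 0.196]]
bowl [[ 0.799 -0.002]]
[-1.03600694e-04  1.41416584e-01  9.89949946e-01 -6.65628009e-04]
1.5707963267948966 [-2.28866133e-02  1.52673604e-01  1.74549388e+00 -4.44089210e-16
  1.24342517e+00 -1.59368294e+00]
-1.5707963267948966 [-2.28866133e-02  1.52673604e-01  1.74549388e+00 -4.44089210e-16
  1.24342517e+00  1.54790971e+00]
0 [-2.28866133e-02  1.52673604e-01  1.74549388e+00 -4.44089210e-16
  1.24342517e+00 -2.28866133e-02]
[-2.17407315e-02  1.52942469e-01  1.74550425e+00  9.77293695e-05
  1.24340337e+00 -1.59346992e+00] 2.6333
```

View pics/w1.png

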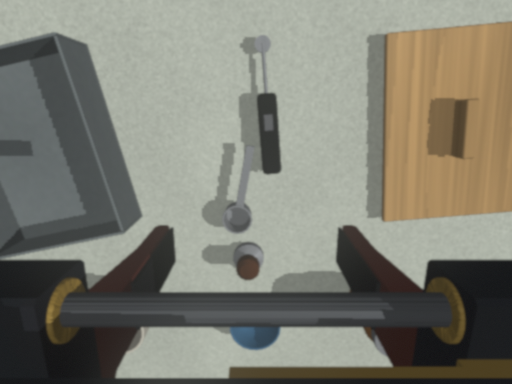

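The wrist view shows the middle frother's handle at (270,133) and its whisk at (262,44). The scoop cup is at (237,217), with its handle ending at about (250,148). The tamper knob is at (248,265). Next come views of the lid and box, then the measurements and one check crop.

```bash
python3 - <<'E'
from h import *
q=quat(np.pi/2)
move_pose([.61,.27,.36],q); shot("wrist","wlid")
move_pose([.63,-.30,.36],q); shot("wrist","wbox"); print(get_time())
a=cv2.imread("pics/wlid.png");b=cv2.imread("pics/wbox.png");
d=np.load("pics/w1.npz");im=d["im"]
c=cv2.resize(im[30:290,190:330,::-1],None,fx=1.9,fy=1.9,interpolation=cv2.INTER_CUBIC)
v=np.zeros((600,800,3),np.uint8); v[:285,:380]=cv2.resize(a,(380,285)); v[300:585,:380]=cv2.resize(b,(380,285)); v[:c.shape[0],400:400+c.shape[1]]=c
cv2.imwrite("pics/mix.png",v)
hsv=cv2.cvtColor(im,cv2.COLOR_RGB2HSV)
blk=((im.max(2)<50)*255).astype(np.uint8); blk[185:]=0; blk[:,:240]=0; blk[:,300:]=0
n,l,s,ce=cv2.connectedComponentsWithStats(blk)
for i in range(1,n):
    if s[i,4]>20: print("blk",s[i],ce[i])
k=1+np.argmax(s[1:,4]); cn=max(cv2.findContours((l==k).astype(np.uint8),0,1)[0],key=cv2.contourArea)
P=cast(cn[:,0,:],d["T"],d["K"],.02); print("handle",cv2.minAreaRect((P*1000).astype(np.float32)))
br=((hsv[...,1]>90)&(hsv[...,0]<20))*255; br[:235]=0;br[290:]=0;br[:,:225]=0;br[:,275:]=0
ys,xs=np.nonzero(br);print("knob",xs.min(),xs.max(),ys.min(),ys.max(),cast([xs.mean(),ys.mean()],d["T"],d["K"],.045))
E
```

```text
5.8833Traceback (most recent call last):
  File "<stdin>", line 15, in <module>
    return _wrapfunc(a, 'argmax', axis=axis, out=out, **kwds)
    return bound(*args, **kwds)
ValueError: attempt to get argmax of an empty sequence
```

View pics/mix.png

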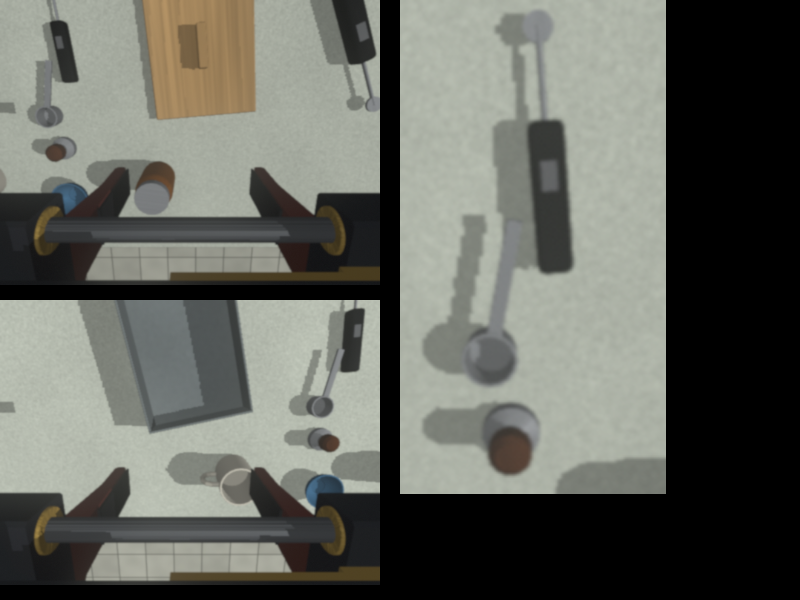

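The crop confirms the chosen frother, with a clear gap to the scoop handle's tip (514,220). The box and lid are cut off at the top of their views, so I'll retake both from further back.

```bash
python3 - <<'E'
from h import *
q=quat(np.pi/2)
move_pose([.49,-.30,.36],q); shot("wrist","wbox2"); print(get_time())
a=cv2.imread("pics/wbox2.png"); cv2.imwrite("pics/wbox2v.png",cv2.resize(a[:290],(800,453),interpolation=cv2.INTER_CUBIC))
d=np.load("pics/w1.npz");im=d["im"];T,K=d["T"],d["K"]
hsv=cv2.cvtColor(im,cv2.COLOR_RGB2HSV)
blk=((im.max(2)<80)*255).astype(np.uint8); blk[185:]=0; blk[:,:240]=0; blk[:,300:]=0
cn=max(cv2.findContours(blk,0,1)[0],key=cv2.contourArea)
P=cast(cn[:,0,:],T,K,.02); print("handle",cv2.minAreaRect((P*1000).astype(np.float32)))
print("whisk",cast([262.1,43.7],T,K,.014))
br=((hsv[...,1]>90)&((hsv[...,0]<20)|(hsv[...,0]>170))); br[:235]=0;br[290:]=0;br[:,:225]=0;br[:,275:]=0
ys,xs=np.nonzero(br);print("knob",xs.min(),xs.max(),ys.min(),ys.max(),cast([xs.mean(),ys.mean()],T,K,.045))
print("scoop tip,base,cup",cast([[250,145.8],[240,205.3],[237.9,217.4]],T,K,.029))
E
```

```text
6.55
handle ((484.1788635253906, 18.917041778564453), (112.0641098022461, 25.294755935668945), 4.670645236968994)
whisk [[0.3632572  0.00906608]]
knob 243 256 263 276 [[ 0.68592485 -0.00421777]]
scoop tip,base,cup [[ 0.49977821 -0.00765767]
 [ 0.58838847 -0.02296084]
 [ 0.6075046  -0.02636265]]
```

View pics/wbox2v.png

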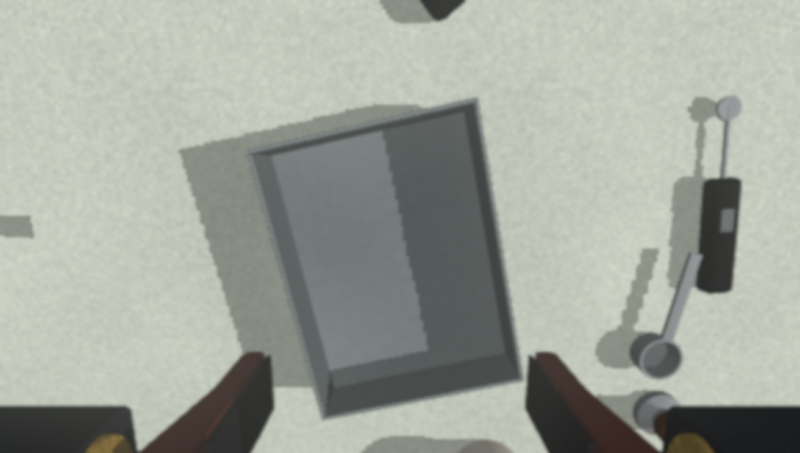

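The box rim corners in this view are at (248,152), (477,98), (522,380) and (323,417).

```bash
python3 - <<'E'
from h import *
d=np.load("pics/wbox2.npz");T,K=d["T"],d["K"]; s=1/1.5625
C=cast(np.array([(248,152),(477,98),(522,380),(323,417)])*s,T,K,.075); print("box",C.round(4).tolist(),C.mean(0),[np.linalg.norm(C[i]-C[i-1]).round(4) for i in range(4)])
for i,j in ((0,3),(1,2),(0,1),(3,2)): v=C[j]-C[i]; print(np.degrees(np.arctan2(v[1],v[0])))
print("cup,tip",cast(np.array([(657,357),(694,256)])*s,T,K,.029),"fr",cast(np.array([(720,236)])*s,T,K,.02),"whisk",cast(np.array([(728,108)])*s,T,K,.014))
for f,p in (("w1",(247.9,266.8)),("wlid",(75.5,204.8)),("wbox",(329*512/380,142*512/380))):
    d=np.load(f"pics/{f}.npz"); print("knob",f,cast(p,d["T"],d["K"],.05))
for n,p,a in (("fr",[.46,.017,.1],np.radians(94.65)),("sc",[.57,-.02,.1],np.radians(80.2)),("ta",[.68,-.01,.1],np.pi/2)):
    for k in (a,a-np.pi): j=inverse_kinematics(p,quat(k)); print(n,k,None if j is None else np.round(j,2))
E
```

```text
box [[0.4051, -0.4291], [0.3624, -0.2362], [0.6142, -0.183], [0.6534, -0.3751]] [ 0.50878127 -0.30584574] [np.float64(0.254), np.float64(0.1975), np.float64(0.2573), np.float64(0.1961)]
12.263931774393022
11.940308696951067
102.48993263558364
101.532746660606
cup,tip [[ 0.60829058 -0.03203519]
 [ 0.50207781 -0.00975118]] fr [[0.48352594 0.01828795]] whisk [[0.36366948 0.00957286]]
knob w1 [[ 0.67883329 -0.01113829]]
knob wlid [[ 0.67987644 -0.00663991]]
knob wbox [[ 0.67929842 -0.01599169]]
fr 1.651954137012633 [ 0.01  0.39  2.07 -0.    0.69 -1.64]
fr -1.4896385165771602 [ 0.01  0.39  2.07 -0.    0.69  1.5 ]
sc 1.3997540600994522 [-0.06  0.51  1.83 -0.    0.8  -1.46]
sc -1.7418385934903409 [-0.06  0.51  1.83 -0.    0.8   1.69]
ta 1.5707963267948966 [-0.03  0.64  1.57 -0.    0.93 -1.6 ]
ta -1.5707963267948966 [-0.03  0.64  1.57 -0.    0.93  1.54]
```

```bash
cat >> h.py <<'E'
BC=np.array([.5088,-.3058]); BY=np.radians(12.1)
def box(u,v): return BC+np.array([u*np.cos(BY)-v*np.sin(BY),u*np.sin(BY)+v*np.cos(BY)])
def pick(p,a,z,pre,hi=.16):
    command_gripper(pre); move_pose([*p,hi],quat(a)); movel([*p,z],v=.15)
    command_gripper(0); movel([*p,hi],v=.2); print("width",get_grip_width()*88,"F",get_finger_force(),"t",get_time())
def place(p,a,z,post,hi=.16):
    move_pose([*p,hi],quat(a)); movel([*p,z],v=.12,until_force=8) and print("touch",get_tcp_pos())
    command_gripper(post); movel([*p,hi],v=.2); print("t",get_time())
E
python3 - <<'E'
from h import *
pi=np.pi
pick([.469,.0177],np.radians(94.65)-pi,.004,.6)
place(box(22.5e-3,-.055),BY+pi/2-pi,.009,.48)
E
```

```text
width 27.90974117361761 F 29.976238310337067 t 12.95
touch [ 0.54174652 -0.35440635  0.00840636]
t 16.9917
```

```bash
python3 - <<'E'
from h import *
pi=np.pi
pick([.5725,-.0215],np.radians(79.7)-pi,.010,.5)
shot("wrist","wsc")
E
```

```text
width 11.97709738968656 F 29.96105521917343 t 21.175
```

View pics/wsc.png

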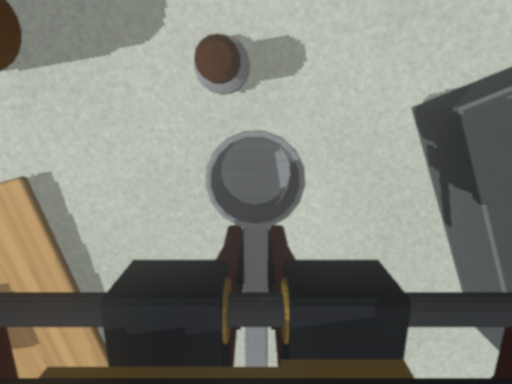

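The scoop is held straight and level, with its cup at (255,178). The tamper knob is at (218,59) and undisturbed, so I'll use it to refine the tamper position.

```bash
python3 - <<'E'
from h import *
pi=np.pi
d=np.load("pics/wsc.npz"); k=cast((218,59),d["T"],d["K"],.05)[0]; print(k)
k=(k+[.679,-.011])/2
place(box(.030,.012),BY-pi/2,.0145,.35)
pick(k,-pi/2,.023,.85,hi=.17)
# closing axis along box x inside the box
place(box(-.06,.060),BY,.0275,.62,hi=.17)
move_pose([.49,.27,.36],quat(-pi/2+pi)); shot("wrist","wlid2"); im=cv2.imread("pics/wlid2.png")
t,_,_=shot("top"); v=np.zeros((600,800,3),np.uint8); v[:336,:512]=im[:336]; c=t[130:225,335:425,::-1]; v[340:600,520:766]=cv2.resize(c,(246,260),interpolation=cv2.INTER_CUBIC)
cv2.imwrite("pics/mix2.png",v); print(get_time())
E
```

```text
[ 0.6822677  -0.01264794]
touch [ 0.53474633 -0.28733539  0.0140616 ]
t 24.875
width 35.21206330550912 F 29.999486301094294 t 29.6083
touch [ 0.43686037 -0.25920794  0.02705901]
t 34.175
36.3083
```

View pics/mix2.png

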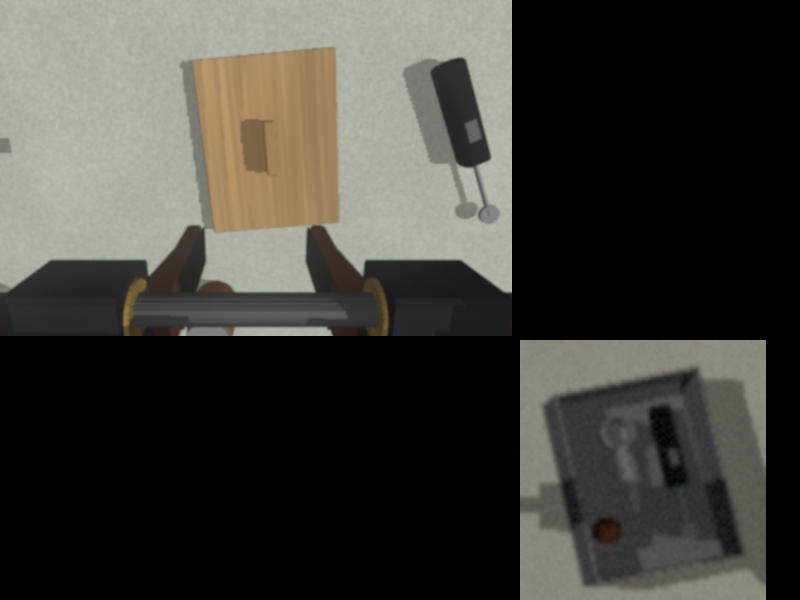

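The lid's corners in the wrist view are at (192,60), (334,47), (339,222) and (214,232), and its bar is at (257,147). The top crop shows all three items in the box: the frother on the right, the scoop in the middle, and the tamper at lower left, apparently upright.

```bash
cat > lid.py <<'E'
from h import *
def lid_pose(f,z):
    d=np.load(f"pics/{f}.npz"); hsv=cv2.cvtColor(d["im"],cv2.COLOR_RGB2HSV)
    m=((hsv[...,1]>70)&(hsv[...,0]>8)&(hsv[...,0]<25)&(hsv[...,2]>60)).astype(np.uint8); m[240:]=0
    cn=max(cv2.findContours(m,0,1)[0],key=cv2.contourArea)
    q=cv2.approxPolyDP(cv2.convexHull(cn),8,True)[:,0]
    P=cast(cn[:,0],d["T"],d["K"],z); r=cv2.minAreaRect((P*1000).astype(np.float32)); C=cast(q,d["T"],d["K"],z)
    return q,C,r
E
python3 - <<'E'
from lid import *
q,C,r=lid_pose("wlid2",.018); print(q.tolist(),C.round(4).tolist(),C.mean(0),r)
d=np.load("pics/wlid2.npz"); print("bar top right edge",cast([(273,121),(276,175)],d["T"],d["K"],.018),cast([(265,121),(267,174)],d["T"],d["K"],.048))
E
```

```text
[[334, 48], [338, 220], [325, 239], [215, 231], [192, 62]] [[0.3346, 0.3816], [0.596, 0.4043], [0.6297, 0.3847], [0.6152, 0.2009], [0.353, 0.1764]] [0.50568509 0.30957943] ((489.1898498535156, 291.76043701171875), (295.9643859863281, 207.63998413085938), 4.957695960998535)
bar top right edge [[0.43679388 0.29518656]
 [0.52041018 0.30100836]] [[0.43568414 0.28219602]
 [0.51280731 0.28566137]]
```

```bash
python3 - <<'E'
from lid import *
pi=np.pi
pick([.4753,.2906],np.radians(5.05)-pi/2,.0235,.5,hi=.20)
move_pose([*BC,.20],quat(BY-pi/2)); movel([*BC,.125],v=.15)
print("hit",movel([*BC,.0905],v=.04,until_force=8),get_tcp_pos(),get_ft_force(),get_ft_torque(),get_time())
shot("scene","s2"); im=cv2.imread("pics/s2.png"); cv2.imwrite("pics/s2c.png",cv2.resize(im[90:240,60:240],(720,600),interpolation=cv2.INTER_CUBIC))
E
```

```text
width 17.58356042634171 F 29.998872578144073 t 42.2167
hit True [ 0.50833789 -0.30555109  0.09085504] [-0.92926551  0.15449069  4.51011638] [0.02245033 0.13969543 0.0033722 ] 45.8167
```

View pics/s2c.png

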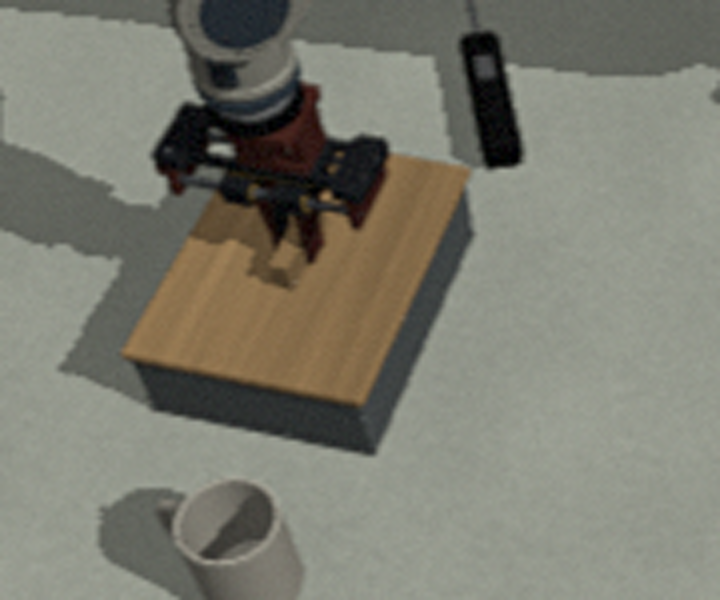

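Contact came at TCP z = 0.0909, against 0.0905 expected for a seated lid; a lip resting on the rim would give about 0.0985. The picture shows the lid flat on the box. I'll release and check.

```bash
python3 - <<'E'
from lid import *
command_gripper(.5); movel([*BC,.2],v=.2); move_pose([.49,-.05,.36],quat(-np.pi/2))
shot("scene","s3"); im=cv2.imread("pics/s3.png"); cv2.imwrite("pics/s3c.png",cv2.resize(im[100:300,60:310],(750,600),interpolation=cv2.INTER_CUBIC)); print(get_time())
E
```

```text
48.3833
```

View pics/s3c.png

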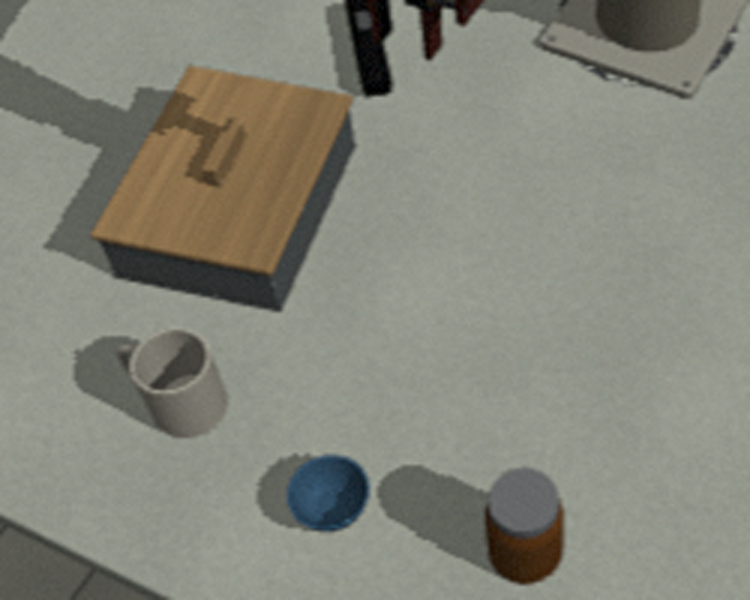

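The lid sits flat on the box, with its corners at (190,66), (353,97), (272,272) and (94,237). The mug, bowl and jar are where they were. Handing in.

```bash
python3 -c "
from station import *
print(job_done())"
```

```text
the job is handed in; nothing more can be done
None
```

The tamper, scoop and frother are in the box, the lid is on flat, and the job was handed in at about 48 s with the mug, jar and bowl still in place.

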